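Close and latch the pipe clamp on the hobby bench

TASK

Two flanged pipe ends meet in the clamp stand with the red latch. Swing its hinged upper half-ring down around the orange flanges until it is fully shut, then turn the red latch across the ring's ear so that it is locked, and let go. Leave the empty clamp, the one without pipes, as it is.

Things in the scene. Friction and masses are not known exactly. Their poses are not given: they have to be found in the camera images.
- coupling: Fixed clamp stand: wood base, two grey pipes end to end, orange flanges in a steel ring (90 wide). Origin on the bench under the joint; x along the pipes, away from the robot; z up. In its frame, mm: pipe axis z 75; ring hinge line along x at y 52, z 75; vertical latch pin at x 0, y -120; shut ring tops at z 120. Left or right of the like stand, which has no pipes or red latch.
- clamp (a joint): Half-ring angle q, rad: 0 shut (hard stop), + open, its -y end up; starts 0.75-1.45. Stiff (0.25 N m), stays put. Black handle bar along x, 14 thick, 80 long, on 2 legs 64 apart, on the ear at the free end; bar centre in the stand's frame, mm: x 0, y 52-120cos q+70sin q, z 75+120sin q+70cos q. The ear's 30 wide tab ends 159 from the hinge.
- latch (a joint): Red lever angle q, rad, about its vertical pin: 0 locked (hard stop), tongue over the ear's tab, tail to -y; starts 1.0-1.7, tail towards -x. Stiff (0.06 N m), stays put. Upright red knob on the tail, 18 diameter, z 94-134; its centre in the stand's frame, mm: x -50sin q, y -120-50cos q. Lever fills z 86-94; locked too early, it blocks the ear.
- spare_clamp_handle (a point): Centre of the black handle bar (14 mm thick, 80 mm long) on the open half-ring of the empty clamp: the same ring on the same wooden base 200 x 250 mm, but with no pipes and no red latch. To be left where it is; it moves if that ring is pushed.

How it is judged:
By the outcome, as a careful person would: the job done as asked, in the order asked, and still so for the second after the job is handed in, with the robot touching nothing.
It also fails if it takes over 51 s, if anything falls off the work surface, if the arm or the gripper's body presses on something with over 40 N, if the wrist force passes 120 N, or if a joint passes its speed limit or range.

ROBOT

A 7-joint arm with a two-finger parallel gripper is mounted at the origin on the work surface. World frame = base frame: x ahead of the robot, y to its left, z up, the work surface at z = 0. Lengths are in m, angles in degrees, forces in N, time in s.
With the tool pointing down it reaches from about 0.4 to 0.875 m from the base axis. Payload 6.5 kg.
Tool frame: the origin (TCP) lies between the finger pads; the fingertips stand 17 mm ahead of it and the grasp point (between the pads) lies 2 mm behind it; z points along the fingers, y is the direction in which the jaws open and shut (so a half turn about z gives the same grasp; the last joint's range is limited). The gripper opens to 85 mm and grips with 20 to 120 N. Pads are 22 mm wide; open, the fingers measure 114 mm over their backs; the gripper's body (76 mm by 85 mm) begins 54 mm behind the grasp point. The pads swing forward as they close: fully open they stand 13 mm farther back than shut.
Start: joints at [61.066, 30.733, -0.252, 88.115, 0.149, 61.152, -4.079], TCP at [0.276, -0.588, 0.248] pointing down, gripper open.
Joint ranges: [-154.64, 154.64], [-21.42, 123.67], [-72.66, 72.17], [13.99, 137.28], [-74.86, 254.86], [10.95, 109.41], [-158.01, 158.01]. Speed limits (degrees/s): [136.94, 136.94, 180, 180, 180, 180, 180].

INTERFACE

Orientations are given as [roll, pitch, yaw] about the fixed x, y, z axes, in that order (R = Rz(yaw) Ry(pitch) Rx(roll)).
In Python, from plant import manip, viewer gives the robot as it stands.
- The arm moves only by the tool send_rows, never from a script. Its argument "steps" is a list of rows, each an object with "translation": the shift along the tool's x, y, z in cm, a list of three; "roll": the turn about the tool's z in rad; "hand": the gripper's target within -1 to 1 (shut at 1, half-way at 0, fully open at -1). In form: [{"translation": [dx, dy, dz], "roll": roll, "hand": hand}, ...]. A call has 1 to 20 rows; each row is the pose to reach, as a shift and turn from the pose measured when the call began, along the tool's axes at that moment; what a row does not reach only later rows make up. A row lasts 1/8 s, in which the tool goes at most 62.5 mm and 10.7 degrees, less where a joint would pass 70% of its speed; a pose out of reach is approached as far as the arm can. A call with a gripper value outside its range is refused whole. The fingers move at their own pace and stop on an object; the grip force is fixed at half the most. Time passes only in rows, so rows that repeat a pose let the fingers close. It gives the time, the measured TCP pose, the force and the opening at its end, in the units of the state.
- manip.get_state(): the state, without advancing time (a new reading comes with each control period).
- viewer.get_image(name): name is "side" or "top" or "wrist"; returns the picture (420x560x3 uint8, blue, green, red); there is no depth.
- viewer.camera_params(name): a dict with "intrinsics" (3x3 intrinsics, pixels), "position" and "attitude" of the camera in the world; the wrist camera has in their place "mount" (4x4, takes a point from camera to tool coordinates, whose origin is the TCP and whose axes are the flange's). Camera axes: x right, y up, looking along -z (the intrinsics and any distortion apply to the point x, -y, -z); pixel columns grow to the right and rows downward; lengths in m; the calibration is good to about 2 mm. A picture is of the moment at which its call begins: read the wrist's pose just before it. camera_params takes no time and is no camera call.
- manip.finish_job(): hands the job in, once; it reports no verdict.
The state is a dict: "clock": time; "qpos": joint angles; "qvel": joint speeds; "joint_torque": joint torques, N m; "tool_pos": TCP position; "tcp_rot": TCP orientation; "ft_force": force on the tool from outside, world axes, zero at the start; "moment": the same for the moment, N m; "width": opening from 0.0 (shut) to 1.0 (fully open).
Only numpy, scipy, OpenCV 4.12 (cv2) and the standard library are available. Lean on these libraries where they do the work, as an engineer would, in place of code of your own. Each camera call takes 0.05 s, during which the arm holds its last target.

## Working session

There is one attempt and no reset: what is moved stays moved. The work goes in short steps, Python scripts to look and compute and a tool call to move; the robot and the scene stay as the last step left them, time stands still between calls to the robot, and variables do not carry over. Pictures are saved under pics/ and viewed, and the job is handed in when it is done.

Besides the shell and the picture viewer there is one more tool, called as name(argument=value, ...), one argument or row to a line, values as JSON. send_rows: Moves the arm, as the interface text tells. Its arguments: {"type":"object","properties":{"steps":{"type":"array"}},"required":["steps"]}

```bash
mkdir -p pics; ls
python3 - <<'E'
from plant import manip, viewer
import cv2
print(manip.get_state())
for n in ["side","top","wrist"]:
    print(n,viewer.camera_params(n)); cv2.imwrite(f"pics/{n}0.png",viewer.get_image(n))
E
```

```text
pics
{'clock': 0.0, 'qpos': array([61.06696628, 30.778371  , -0.25387542, 88.17003292,  0.14689988,
       61.15172182, -4.07907862]), 'qvel': array([ 0.002821  ,  0.07734119, -0.00980393, -0.07811273,  0.02547039,
        0.11230699,  0.02738811]), 'joint_torque': array([ 1.73040298e-04, -5.83415723e+01,  1.04864784e+00, -2.59105897e+01,
        1.23519672e-02,  9.55981901e-03,  8.92273988e-06]), 'tool_pos': array([ 0.27587767, -0.58789035,  0.24740777]), 'tcp_rot': array([-1.79900359e+02,  5.73587068e-03,  2.51431816e+01]), 'ft_force': array([-0.47205346, -0.00889581,  0.18413312]), 'moment': array([ 0.03428085, -0.04491447, -0.05123612]), 'width': 0.9985486008142519}
side {'intrinsics': array([[432.8435596 ,   0.        , 279.65823426],
       [  0.        , 432.8435596 , 207.22572193],
       [  0.        ,   0.        ,   1.        ]]), 'position': array([0.79302181, 0.53482129, 0.87118158]), 'attitude': array([ 36.7971236 ,   0.15992398, 153.73596662])}
top {'intrinsics': array([[393.12887693,   0.        , 284.69483058],
       [  0.        , 393.12887693, 210.36632279],
       [  0.        ,   0.        ,   1.        ]]), 'position': array([0.39075082, 0.01815876, 1.01753521]), 'attitude': array([  9.63345657,  -1.04339327, -90.34995683])}
wrist {'intrinsics': array([[364.14269031,   0.        , 281.05041218],
       [  0.        , 364.14269031, 213.01040946],
       [  0.        ,   0.        ,   1.        ]]), 'mount': array([[-8.38549934e-05,  9.57060003e-01,  2.89889881e-01,
         7.36166586e-02],
       [ 9.99999986e-01,  1.21531435e-04, -1.11966253e-04,
         6.92561465e-04],
       [-1.42389156e-04,  2.89889867e-01, -9.57060001e-01,
        -1.25521944e-01],
       [ 0.00000000e+00,  0.00000000e+00,  0.00000000e+00,
         1.00000000e+00]])}
```

View pics/side0.png

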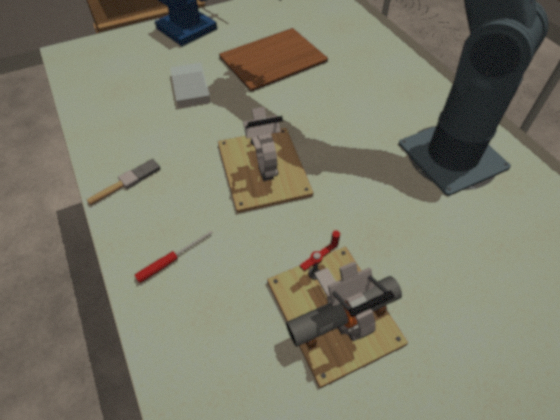

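View pics/top0.png

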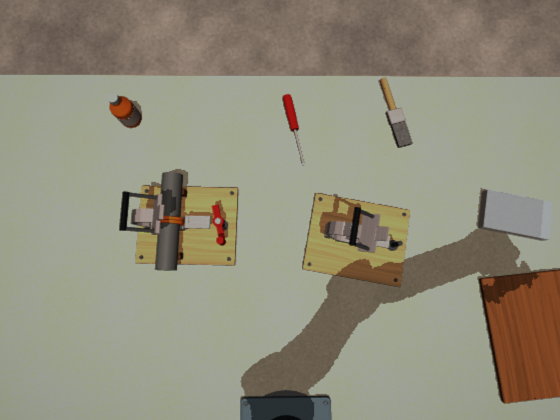

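View pics/wrist0.png

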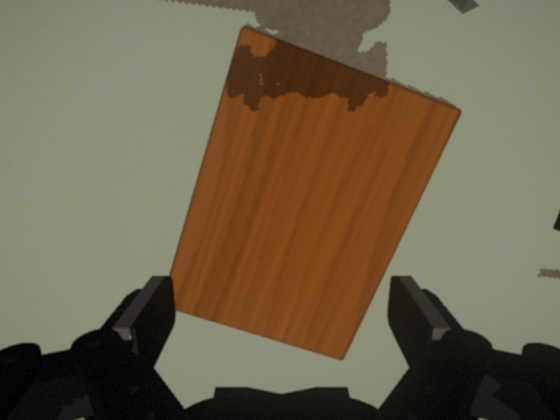

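Run:
```python
import cv2
t=cv2.imread("pics/top0.png");s=cv2.imread("pics/side0.png")
cv2.imwrite("pics/tc.png",cv2.resize(t[160:280,110:250],None,fx=5,fy=5,interpolation=2))
cv2.imwrite("pics/sc.png",cv2.resize(s[220:390,255:425],None,fx=4.5/1.3,fy=4.5/1.3,interpolation=2))
```

```text
(no output)
```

View pics/tc.png

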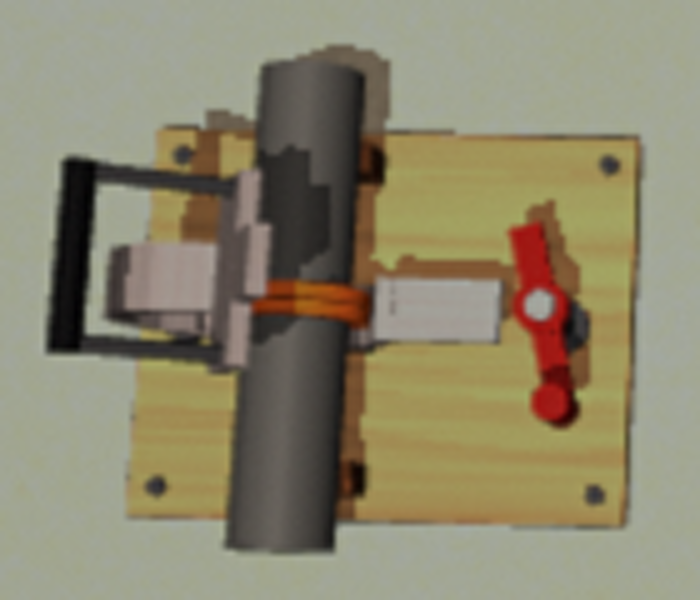

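View pics/sc.png

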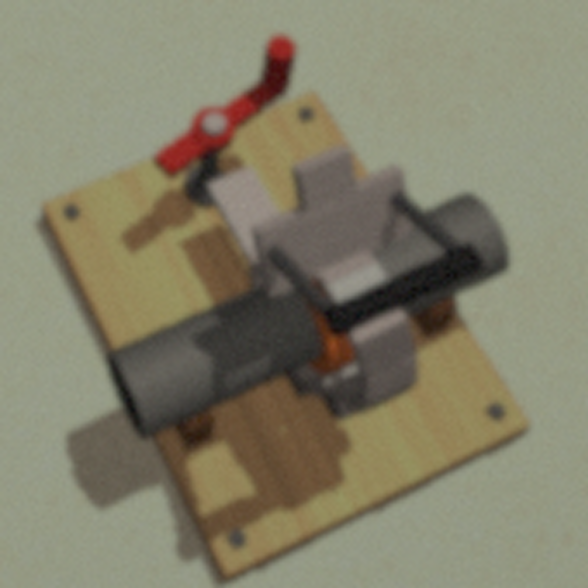

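```bash
cat > h.py <<'E'
import numpy as np
from scipy.spatial.transform import Rotation as R
from plant import manip, viewer
def cam(n,pose=None):
    p=viewer.camera_params(n);K=p["intrinsics"]
    if n!="wrist": return K,R.from_euler('xyz',p["attitude"],degrees=True).as_matrix(),np.array(p["position"])
    T=p["mount"];pos,rot=pose;r=R.from_euler('xyz',rot,degrees=True).as_matrix()
    return K,r@T[:3,:3],r@T[:3,3]+pos
def proj(c,P):
    K,r,t=c;q=(np.atleast_2d(P)-t)@r;x=q[:,0]/-q[:,2];y=-q[:,1]/-q[:,2]
    return np.c_[K[0,0]*x+K[0,2],K[1,1]*y+K[1,2]]
def handle(q,x=0): return np.array([x,.052-.12*np.cos(q)+.07*np.sin(q),.075+.12*np.sin(q)+.07*np.cos(q)])
def knob(q,z=.134): return np.array([-.05*np.sin(q),-.12-.05*np.cos(q),z])
def W(P,p): 
    c,s=np.cos(p[2]),np.sin(p[2]); return np.array([p[0]+c*P[0]-s*P[1],p[1]+s*P[0]+c*P[1],P[2]])
E
python3 - <<'E'
from h import *
from scipy.optimize import least_squares
T=cam("top");S=cam("side")
t=lambda u,v:(u/5+110-.4,v/5+160-.4)
f=170/588.
s=lambda u,v:(u*f+255-.35,v*f+220-.35)
obs=[(T,'h',t(71,255)),(S,'h',s(405,290)),(T,'k',t(553,402)),(S,'k',s(281,46)),(T,'p',t(539,304)),(S,'p',s(214,124)),
(T,'e1',t(312,68)),(T,'e2',t(280,548))]
def res(p):
    o=[]
    for c,k,uv in obs:
        if k=='h':P=handle(p[3])
        elif k=='k':P=knob(p[4])
        elif k=='p':P=np.array([0,-.12,.098])
        else:P=np.array([0,0,.075])
        r=proj(c,W(P,p))[0]-uv
        if k[0]=='e':  # only lateral: compare line
            d=proj(c,W(np.array([.12 if k=='e1' else -.12,0,.075]),p))[0]-uv
            r=np.array([d[0],0])
        o+=list(r)
    return np.array(o)
r=least_squares(res,[.4,.3,0,1.2,1.4],loss='soft_l1')
p=r.x;print(p,np.degrees(p[2]));print(res(p).reshape(-1,2).round(1))
np.save("p.npy",p)
print(W(handle(p[3]),p),W(knob(p[4]),p))
E
```

```text
[ 0.52732014  0.27930933 -0.02323149  1.06488699  1.3089377 ] -1.3310664145930977
[[-0.2 -0.5]
 [ 0.3 -0.4]
 [-0.5 -1. ]
 [ 0.2 -0.7]
 [-0.1 -0.5]
 [ 0.4 -0.6]
 [ 0.1  0. ]
 [-0.2  0. ]]
[0.5285996  0.3343735  0.21389032] [0.47594944 0.14752327 0.134     ]
```

send_rows(
  steps=[
    {"translation":[0,0,-6],"roll":0.1,"hand":-1},
    {"translation":[0,0,-11.3],"roll":0.2,"hand":-1},
    {"translation":[5.4,-2.8,-11.3],"roll":0.3,"hand":-0.5},
    {"translation":[10.8,-5.6,-11.3],"roll":0.4,"hand":0},
    {"translation":[16.2,-8.4,-11.3],"roll":0.46,"hand":0},
    {"translation":[21.6,-11.3,-11.3],"roll":0.46,"hand":0},
    {"translation":[27,-14.1,-11.3],"roll":0.46,"hand":0},
    {"translation":[32.2,-16.9,-11.3],"roll":0.46,"hand":0},
    {"translation":[32.2,-16.9,-11.3],"roll":0.46,"hand":0},
  ],
)

```text
clock: 1.27
tool_pos: [0.499, -0.2925, 0.3605]
tcp_rot: [-179.8, -0.0, -0.6]
ft_force: [-0.2, -0.9, -0.2]
width: 0.503
```

send_rows(
  steps=[
    {"translation":[0,-6,-2],"roll":0,"hand":0},
    {"translation":[0,-12,-4],"roll":0,"hand":0},
    {"translation":[0,-18,-4],"roll":0,"hand":0},
    {"translation":[0,-24,-4],"roll":0,"hand":0},
    {"translation":[0,-30,-4],"roll":0,"hand":0},
    {"translation":[-1,-36,-4],"roll":0,"hand":0},
    {"translation":[-2,-42,-4],"roll":0,"hand":0},
    {"translation":[-3,-47,-4],"roll":0,"hand":0},
    {"translation":[-4,-52,-4],"roll":0,"hand":0},
    {"translation":[-5,-56,-4],"roll":0.01,"hand":0},
    {"translation":[-5,-56,-4],"roll":0.01,"hand":0},
    {"translation":[-5,-56,-4],"roll":0.01,"hand":0},
  ],
)

```text
clock: 2.78
tool_pos: [0.456, 0.2665, 0.4025]
tcp_rot: [-179.8, -0.0, -1.3]
ft_force: [0.3, -0.2, 0.6]
width: 0.502
```

Run:
```python
from h import *
import cv2
s=manip.get_state();print(s["clock"],s["tool_pos"],s["tcp_rot"],s["qpos"],s["width"])
im=viewer.get_image("wrist")
p=np.load("p.npy");c=cam("wrist",(s["tool_pos"],s["tcp_rot"]))
np.save("w1.npy",np.r_[s["tool_pos"],s["tcp_rot"]])
for P in [handle(p[3]),handle(p[3],.04),handle(p[3],-.04),knob(p[4]),np.array([0,-.12,.098]),np.array([.12,0,.075]),np.array([-.12,0,.075])]:
    u=proj(c,W(P,p))[0];print(u.round(1));cv2.drawMarker(im,tuple(int(x) for x in u.round()),(0,255,0),0,10,1)
cv2.imwrite("pics/w1.png",cv2.resize(im,None,fx=1.4,fy=1.4))
```

```text
2.775 [0.45596806 0.2664614  0.4024833 ] [-1.79830363e+02 -1.07718212e-02 -1.30431120e+00] [ -13.71779269   12.87109129  -25.65844064   93.68080774    5.61359915
   74.63333322 -131.59674436] 0.5024791251444463
[196.8 106.4]
[193.5  54.1]
[199.9 154.9]
[391.1 152.6]
[374.3 105.5]
[268.   -8.6]
[269.9 202.5]
```

View pics/w1.png

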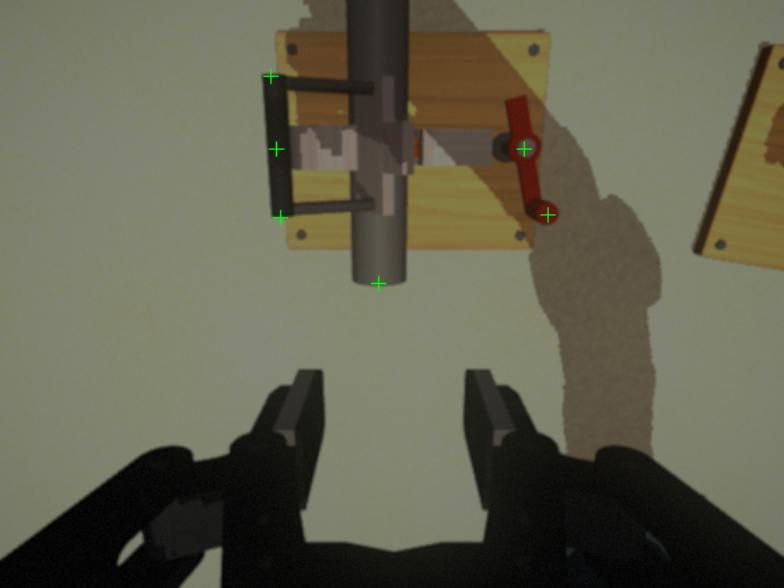

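send_rows(
  steps=[
    {"translation":[4,-3.2,3],"roll":0,"hand":0},
    {"translation":[7.1,-6.4,6],"roll":0,"hand":0},
    {"translation":[7.1,-6.4,11],"roll":0,"hand":0},
    {"translation":[7.1,-6.4,15],"roll":0,"hand":0},
    {"translation":[7.1,-6.4,17],"roll":0,"hand":0},
    {"translation":[7.1,-6.4,18.5],"roll":0,"hand":0},
    {"translation":[7.1,-6.4,19.2],"roll":0,"hand":0},
    {"translation":[7.1,-6.4,19.2],"roll":0,"hand":0},
  ],
)

```text
clock: 3.82
tool_pos: [0.5291, 0.3286, 0.211]
tcp_rot: [-179.8, -0.0, -1.4]
ft_force: [-0.6, -0.6, 0.5]
width: 0.503
```

Run:
```python
from h import *
import cv2
s=manip.get_state();print(s["clock"],s["tool_pos"],s["tcp_rot"],s["ft_force"])
im=viewer.get_image("side");cv2.imwrite("pics/s2.png",cv2.resize(im[150:400,200:500],None,fx=2.4,fy=2.4))
p=np.load("p.npy");r=R.from_euler('xyz',s["tcp_rot"],degrees=True).as_matrix()
for q in [1.065,.95,.85,.75,.65,.55,.45,.35,.25,.15,.08,0]:
    P=handle(q)+[0,-.013,-.004]; print(q,(100*r.T@(W(P,p)-s["tool_pos"])).round(2))
```

```text
3.825 [0.52905699 0.32860089 0.21096529] [-1.79833842e+02 -3.43903318e-02 -1.39974860e+00] [-0.60273286 -0.58674877  0.48218933]
1.065 [-0.06  0.72  0.11]
0.95 [-0.06  2.32  0.16]
0.85 [-0.05  3.69  0.35]
0.75 [-0.05  5.04  0.68]
0.65 [-0.05  6.35  1.14]
0.55 [-0.05  7.61  1.73]
0.45 [-0.05  8.8   2.45]
0.35 [-0.05  9.91  3.28]
0.25 [-0.05 10.94  4.21]
0.15 [-0.05 11.87  5.25]
0.08 [-0.05 12.45  6.02]
0 [-0.05 13.05  6.96]
```

View pics/s2.png

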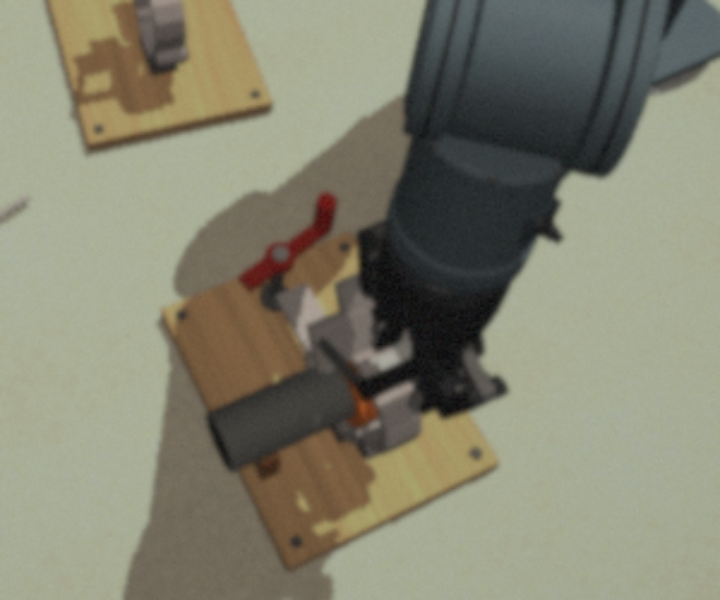

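send_rows(
  steps=[
    {"translation":[0,1,0.1],"roll":0,"hand":0},
    {"translation":[0,2.3,0.2],"roll":0,"hand":0},
    {"translation":[0,3.7,0.35],"roll":0,"hand":0},
    {"translation":[0,5,0.7],"roll":0,"hand":0},
    {"translation":[0,6.4,1.1],"roll":0,"hand":0},
    {"translation":[0,7.6,1.7],"roll":0,"hand":0},
    {"translation":[0,8.8,2.4],"roll":0,"hand":0},
    {"translation":[0,9.9,3.3],"roll":0,"hand":0},
    {"translation":[0,10.9,4.2],"roll":0,"hand":0},
    {"translation":[0,10.9,4.2],"roll":0,"hand":0},
  ],
)

```text
clock: 5.12
tool_pos: [0.5261, 0.2186, 0.1679]
tcp_rot: [-179.9, 0.0, -1.5]
ft_force: [1.4, 0.0, -0.3]
width: 0.5
```

Run:
```python
from h import *
import cv2
s=manip.get_state();print(s["clock"],s["tool_pos"],s["tcp_rot"],s["ft_force"])
im=viewer.get_image("wrist");cv2.imwrite("pics/w3.png",cv2.resize(im,None,fx=1.4,fy=1.4))
p=np.load("p.npy");r=R.from_euler('xyz',s["tcp_rot"],degrees=True).as_matrix()
for q in [.25,.15,.08,0]:
    P=handle(q)+[0,-.013,-.004]; print(q,(100*r.T@(W(P,p)-s["tool_pos"])).round(2))
```

```text
5.125 [0.5260924  0.21856615 0.16790473] [-1.79896968e+02  4.00361187e-02 -1.45606640e+00] [ 1.43388404  0.01489703 -0.26631898]
0.25 [-0.02 -0.08 -0.06]
0.15 [-0.02  0.85  0.97]
0.08 [-0.01  1.43  1.75]
0 [-0.01  2.03  2.69]
```

View pics/w3.png

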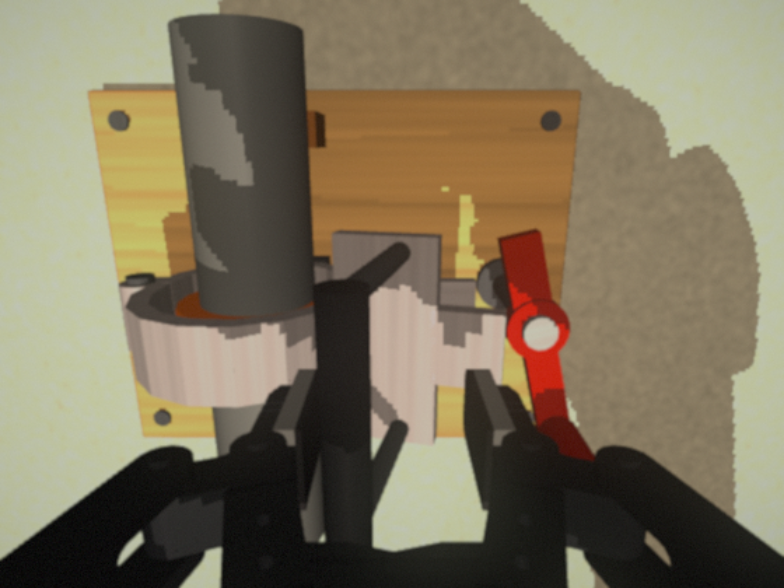

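The bar (x≈343) rides against the left finger and the ring is nearly shut. The latch is clear of the ear. I'll push on to the stop.

send_rows(
  steps=[
    {"translation":[0,0.8,0.9],"roll":0,"hand":0},
    {"translation":[0,1.4,1.7],"roll":0,"hand":0},
    {"translation":[0,2,2.5],"roll":0,"hand":0},
    {"translation":[0,2.3,2.6],"roll":0,"hand":0},
    {"translation":[0,2.6,2.6],"roll":0,"hand":0},
    {"translation":[0,2.6,2.6],"roll":0,"hand":0},
  ],
)

```text
clock: 5.92
tool_pos: [0.5254, 0.198, 0.1421]
tcp_rot: [-179.5, -0.1, -1.2]
ft_force: [1.5, 11.3, -7.6]
width: 0.501
```

Run:
```python
from h import *
import cv2
s=manip.get_state();print(s["clock"],s["tool_pos"],s["tcp_rot"],s["ft_force"])
im=viewer.get_image("wrist")
p=np.load("p.npy");c=cam("wrist",(s["tool_pos"],s["tcp_rot"]))
for q,col in [(0,(0,255,0)),(.1,(255,0,0))]:
  for x in (.04,.0):
    u=proj(c,W(handle(q,x),p))[0];print(u);cv2.drawMarker(im,tuple(int(x) for x in u.round()),col,0,10,1)
cv2.imwrite("pics/w4.png",cv2.resize(im,None,fx=1.4,fy=1.4))
```

```text
5.925 [0.52539964 0.19801599 0.1421187 ] [-1.79472432e+02 -6.45460605e-02 -1.24700041e+00] [ 1.50150322 11.25346454 -7.61523872]
[241.08169719 203.97266221]
[244.25876536 305.1245542 ]
[213.19650097 213.53404286]
[219.16783977 322.5859143 ]
```

View pics/w4.png

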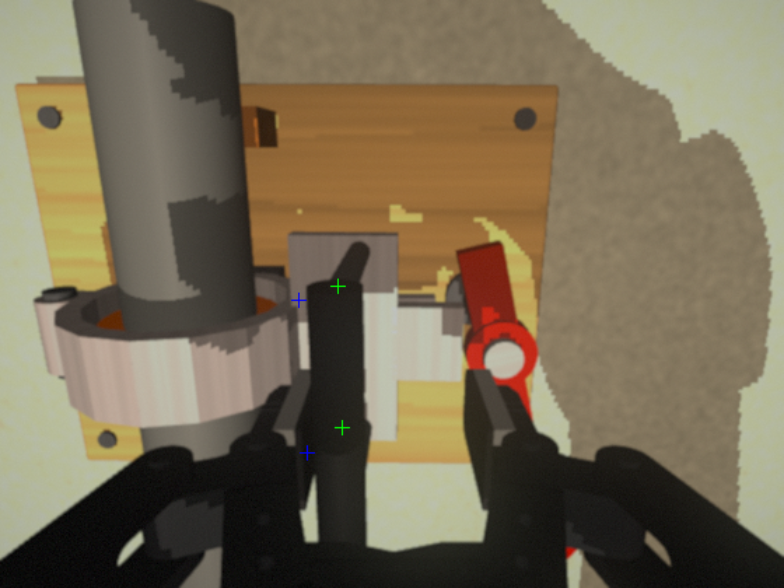

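send_rows(
  steps=[
    {"translation":[0,0.6,0.1],"roll":0,"hand":0},
    {"translation":[0,0.6,0.1],"roll":0,"hand":0},
    {"translation":[0,-0.8,0],"roll":0,"hand":0},
    {"translation":[0,-0.8,-2],"roll":0,"hand":0},
    {"translation":[0,-0.8,-6],"roll":0,"hand":0},
    {"translation":[-2.5,2,-9],"roll":-0.13,"hand":0},
    {"translation":[-5,4.5,-9],"roll":-0.26,"hand":0},
    {"translation":[-5,4.5,-9],"roll":-0.26,"hand":0},
    {"translation":[-5,4.5,-9],"roll":-0.26,"hand":0},
  ],
)

```text
clock: 7.1
tool_pos: [0.4747, 0.1534, 0.2318]
tcp_rot: [-179.5, -0.2, 13.6]
ft_force: [0.2, -0.3, -0.1]
width: 0.498
```

Run:
```python
from h import *
import cv2
s=manip.get_state();print(s["clock"],s["tool_pos"],s["tcp_rot"],s["qpos"],s["ft_force"])
c=cam("wrist",(s["tool_pos"],s["tcp_rot"]));im=viewer.get_image("wrist")
t=viewer.get_image("top")
p=np.load("p.npy");r=R.from_euler('xyz',s["tcp_rot"],degrees=True).as_matrix()
for P in [knob(p[4]),knob(p[4],.094),handle(0,.04),handle(0)]:
    u=proj(c,W(P,p))[0];print(u.round(1));cv2.drawMarker(im,tuple(int(x) for x in u.round()),(0,255,0),0,10,1)
    u=proj(cam("top"),W(P,p))[0]
cv2.imwrite("pics/w5.png",cv2.resize(im,None,fx=1.4,fy=1.4))
cv2.imwrite("pics/t5.png",cv2.resize(t[160:280,110:250],None,fx=5,fy=5,interpolation=2))
P=W(knob(p[4],.118),p);print(P,(100*r.T@(P-s["tool_pos"])).round(2))
```

```text
7.1 [0.47468986 0.1534268  0.2317706 ] [-179.51726973   -0.21234176   13.57384202] [   0.70917434   19.58319079  -28.41561413  110.48192242   11.0819381
   52.34924058 -109.49967133] [ 0.21169215 -0.32754397 -0.05506371]
[290.5 222.9]
[289.6 206.3]
[217.7  48.7]
[203.  122.7]
[0.47594944 0.14752327 0.118     ] [-0.06  0.7  11.37]
```

View pics/w5.png

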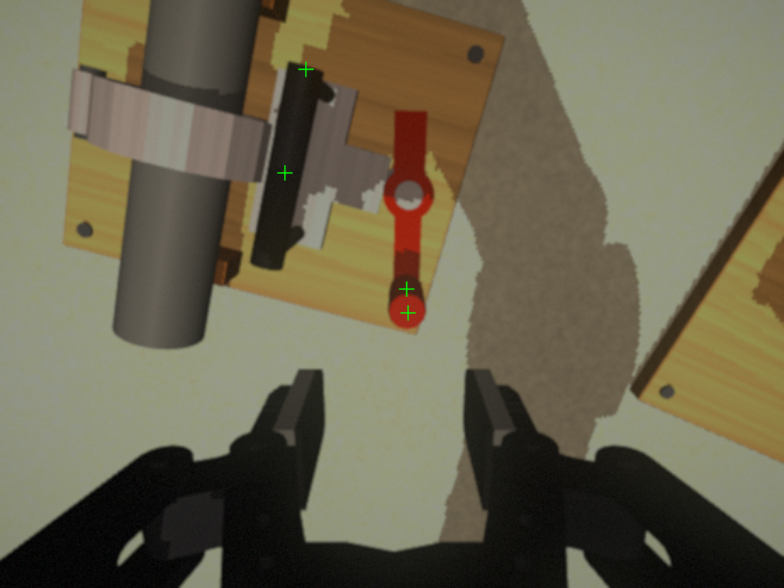

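View pics/t5.png

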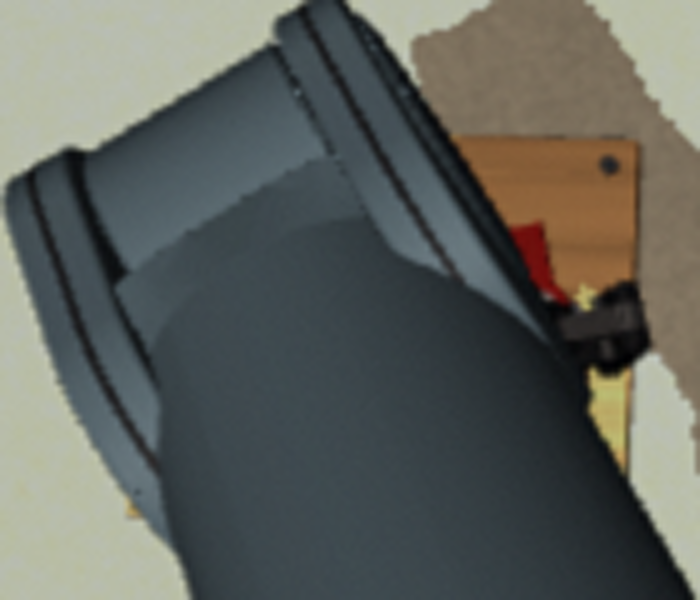

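The wrist view shows the handle where a shut ring puts it, and the knob at (407,310) on its mark. I'll grasp the knob.

send_rows(
  steps=[
    {"translation":[0,0.7,3],"roll":0,"hand":0},
    {"translation":[0,0.7,6.5],"roll":0,"hand":0},
    {"translation":[0,0.7,9],"roll":0,"hand":0},
    {"translation":[0,0.7,10.5],"roll":0,"hand":0},
    {"translation":[0,0.7,11.3],"roll":0,"hand":0},
    {"translation":[0,0.7,11.3],"roll":0,"hand":0.2},
    {"translation":[0,0.7,11.3],"roll":0,"hand":0.4},
    {"translation":[0,0.7,11.3],"roll":0,"hand":1},
    {"translation":[0,0.7,11.3],"roll":0,"hand":1},
    {"translation":[0,0.7,11.3],"roll":0,"hand":1},
    {"translation":[0,0.7,11.3],"roll":0,"hand":1},
  ],
)

```text
clock: 8.57
tool_pos: [0.4772, 0.1485, 0.1194]
tcp_rot: [-179.5, -0.3, 13.6]
ft_force: [-0.9, -0.9, 6.2]
width: 0.198
```

Run:
```python
from h import *
import cv2
s=manip.get_state();print(s["clock"],s["tool_pos"],s["tcp_rot"],s["ft_force"],s["moment"],s["width"])
im=viewer.get_image("wrist");cv2.imwrite("pics/w6.png",im)
p=np.load("p.npy");r=R.from_euler('xyz',s["tcp_rot"],degrees=True).as_matrix()
k0=np.array(s["tool_pos"]);pin=W(np.array([0,-.12,0]),p);print("radius",np.linalg.norm((k0-pin)[:2]))
v=(k0-pin);a=np.arctan2(v[1],v[0]);print("q",3*np.pi/2+p[2]-a%(2*np.pi))
for d in np.arange(0,1.45,.12):
    P=pin+[.05*np.cos(a+d),.05*np.sin(a+d),0];P[2]=k0[2]
    print(round(-d,2),(100*r.T@(P-k0)).round(2))
```

```text
8.575 [0.47719218 0.14851024 0.1194436 ] [-179.49748056   -0.29067905   13.64647729] [-0.85536289 -0.85472042  6.15850721] [-0.27598151  0.18401482  0.07062778] 0.1979395748596685
radius 0.04856374848834852
q 1.3226368963794441
-0.0 [-0.14 -0.   -0.  ]
-0.12 [-0.12  0.6  -0.01]
-0.24 [-0.02  1.19 -0.01]
-0.36 [ 0.15  1.76 -0.01]
-0.48 [ 0.39  2.31 -0.02]
-0.6 [ 0.69  2.83 -0.02]
-0.72 [ 1.05  3.31 -0.02]
-0.84 [ 1.47  3.74 -0.03]
-0.96 [ 1.93  4.12 -0.03]
-1.08 [ 2.44  4.44 -0.03]
-1.2 [ 2.98  4.7  -0.03]
-1.32 [ 3.55  4.89 -0.02]
-1.44 [ 4.14  5.01 -0.02]
```

View pics/w6.png

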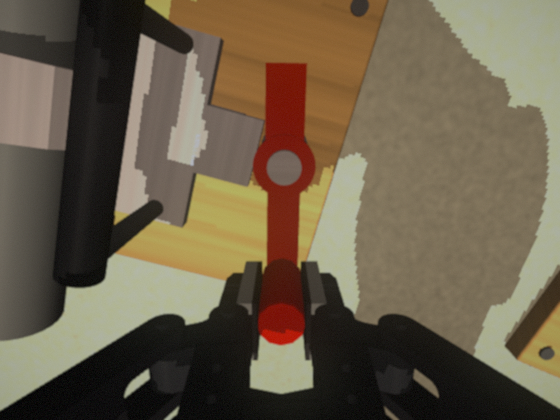

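The knob is held at width 0.198, about 17 mm. I'll swing it along its arc.

send_rows(
  steps=[
    {"translation":[0.04,0.58,0],"roll":-0.12,"hand":1},
    {"translation":[0.14,1.15,0],"roll":-0.24,"hand":1},
    {"translation":[0.31,1.71,0],"roll":-0.36,"hand":1},
    {"translation":[0.55,2.24,0],"roll":-0.48,"hand":1},
    {"translation":[0.85,2.74,0],"roll":-0.6,"hand":1},
    {"translation":[1.21,3.2,0],"roll":-0.72,"hand":1},
    {"translation":[1.62,3.62,0],"roll":-0.84,"hand":1},
    {"translation":[2.07,3.98,0],"roll":-0.96,"hand":1},
    {"translation":[2.57,4.29,0],"roll":-1.08,"hand":1},
    {"translation":[3.1,4.53,0],"roll":-1.2,"hand":1},
    {"translation":[3.5,4.67,0],"roll":-1.28,"hand":1},
    {"translation":[3.75,4.73,0],"roll":-1.33,"hand":1},
    {"translation":[3.95,4.77,0],"roll":-1.36,"hand":1},
    {"translation":[3.95,4.77,0],"roll":-1.36,"hand":1},
  ],
)

```text
clock: 10.38
tool_pos: [0.524, 0.1103, 0.1194]
tcp_rot: [-179.8, -0.4, 91.5]
ft_force: [-10.5, -3.7, 13.0]
width: 0.195
```

Run:
```python
from h import *
import cv2
s=manip.get_state();print(s["clock"],s["tool_pos"],s["tcp_rot"],s["ft_force"],s["moment"],s["width"])
im=viewer.get_image("wrist");cv2.imwrite("pics/w7.png",im)
p=np.load("p.npy");k0=np.array(s["tool_pos"]);pin=W(np.array([0,-.12,0]),p);v=k0-pin
print(np.linalg.norm(v[:2]),3*np.pi/2+p[2]-np.arctan2(v[1],v[0])%(2*np.pi))
```

```text
10.375 [0.52396093 0.11028155 0.11938624] [-179.83438398   -0.3706805    91.47737935] [-10.53832081  -3.73025988  13.03120975] [-0.65966397  2.32218893 -0.43568162] 0.19527144675071403
0.04906349273572938 -0.011579247533333614
```

View pics/w7.png

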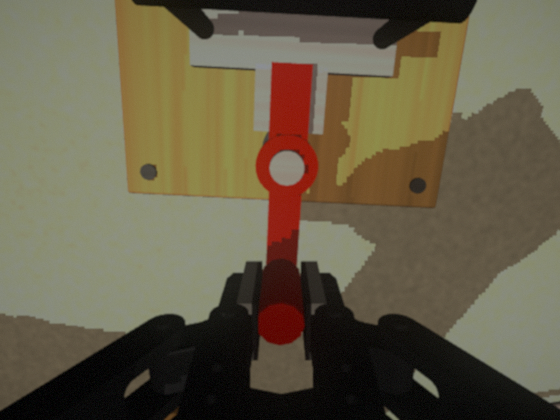

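send_rows(
  steps=[
    {"translation":[0,0.05,0],"roll":0,"hand":1},
    {"translation":[0,0.05,0],"roll":0,"hand":0.3},
    {"translation":[0,0.05,0],"roll":0,"hand":0.1},
    {"translation":[0,0.05,0],"roll":0,"hand":0.1},
    {"translation":[0,0.05,0],"roll":0,"hand":0.1},
    {"translation":[0,0.05,-2],"roll":0,"hand":0.1},
    {"translation":[0,0.05,-6],"roll":0,"hand":0.1},
    {"translation":[-2,0,-12],"roll":0,"hand":0.1},
    {"translation":[-4,0,-18],"roll":0,"hand":0.1},
    {"translation":[-5,0,-22],"roll":0,"hand":0.1},
    {"translation":[-5,0,-22],"roll":0,"hand":0.1},
    {"translation":[-5,0,-22],"roll":0,"hand":0.1},
  ],
)

```text
clock: 11.92
tool_pos: [0.5254, 0.059, 0.3393]
tcp_rot: [-179.8, -0.4, 91.5]
ft_force: [-0.9, 0.1, -0.4]
width: 0.449
```

Run:
```python
from h import *
import cv2
s=manip.get_state();print(s["clock"],s["tool_pos"],s["tcp_rot"],s["ft_force"],s["width"])
c=cam("wrist",(s["tool_pos"],s["tcp_rot"]));im=viewer.get_image("wrist");sd=viewer.get_image("side")
p=np.load("p.npy");cs=cam("side")
for P in [knob(0),np.array([0,-.12,.098]),handle(0,.04),handle(0,-.04)]:
  for cc,i in ((c,im),(cs,sd)):
    u=proj(cc,W(P,p))[0];cv2.drawMarker(i,tuple(int(x) for x in u.round()),(0,255,0),0,8,1)
cv2.imwrite("pics/w8.png",cv2.resize(im,None,fx=1.4,fy=1.4))
cv2.imwrite("pics/s8.png",cv2.resize(sd,None,fx=1.4,fy=1.4))
```

```text
11.925 [0.52542135 0.05904175 0.33926139] [-179.84194845   -0.35121187   91.48770604] [-0.89586442  0.13437813 -0.4425449 ] 0.4490116291320718
```

View pics/w8.png

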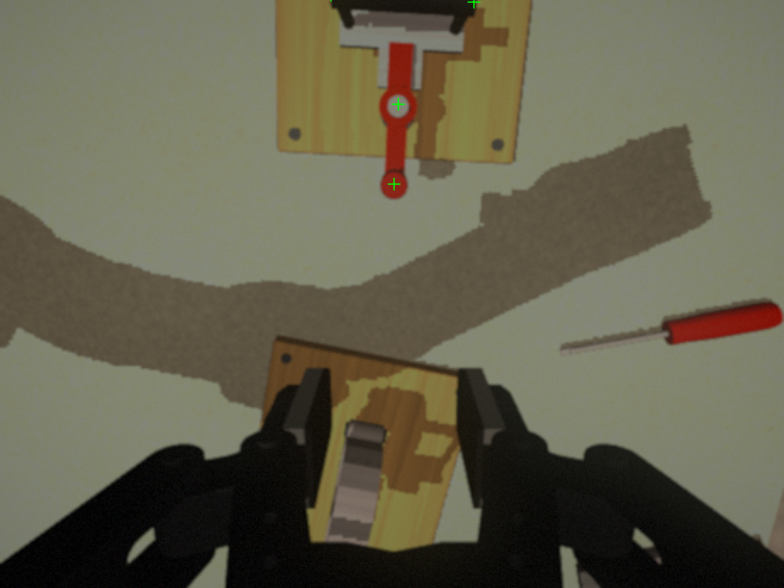

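View pics/s8.png

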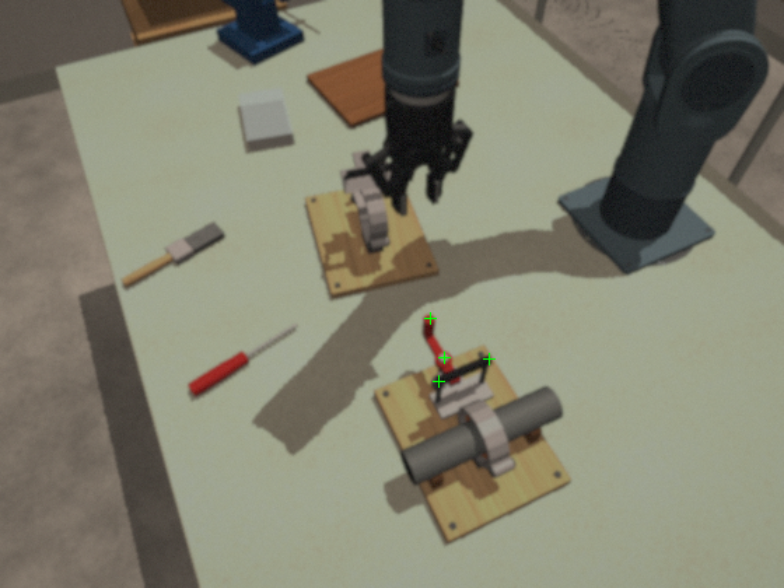

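The knob, pin and handle bar sit on the predicted shut and locked marks in both views. The arm is clear, so I'm handing in.

```bash
python3 -c "
from plant import manip
print(manip.finish_job())"
```

```text
the job is handed in; nothing more can be done
None
```

The clamp around the pipes is shut and its red latch is turned across the ear and locked. I handed the job in at about 12 s.

- **Closing the ring:** I pushed the black handle along its arc with the half-open fingers until it met the hard stop at about 11 N.
- **Locking the latch:** I gripped the red knob and turned it about 1.3 rad to its stop. The estimated angle was -0.01 rad, with about 10 N against the stop. Then I let go and raised the arm clear.
- **Last checks:** In the wrist and side pictures the knob and pin lie on their predicted shut and locked positions, and so does the handle in the side view; in the wrist view it is partly cut off at the edge. The tongue is over the tab. The force reading was under about 1 N, so the robot was touching nothing.
- **Empty clamp:** I did not touch it. The arm passed well above it both times, and it is still open in the last side picture.

No check failed. The only mismatch was a marker offset of about 2 pixels on the knob in one early picture.

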